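Ease the dish incubator's lid shut

TASK

Close the blue lid of the dish incubator without letting it slam: with a fingertip tip the open lid over past upright, catch it from underneath on a finger as it falls, well before it is down, and lower it slowly on the finger until it rests fully shut. Do not pinch the lid, and leave the dishes and everything else on the bench where they are.

Things in the scene. Friction and masses are not known exactly. Their poses are not given: they have to be found in the camera images.
- case: white box of the dish incubator, 120 mm deep (its x) x 140 mm wide (its y) x 120 mm high, fixed to the bench; origin under its centre; its x axis points from its front, which faces the robot, to its hinged back
- lid (a joint): hinge angle of the blue lid in rad: 0 shut (level on the case's rim), 1.57 upright, at most 1.75 (stop, leaning back away from the robot). Dead centre is at about 1.52; friction lets it stand within about 0.2 of that. Farther towards the robot it falls by itself, slowed by a damper: about 1.2 s from 1.25 to 0.7, near 1.3 rad/s at the case if nothing holds it
- lid_edge (a point): middle of the lid's free edge, on its underside (the face that looks down when shut and to the robot when open); the 8 mm thickness lies on the other side. The lid is a flat plate 155 mm long from hinge to free edge, 140 mm wide, 0.25 kg or so. Shut, this edge juts out 35 mm beyond the case's front wall, so a finger fits below it there
- lid_hinge (a point): middle of the hinge line, on the lid's underside, at the top of the case's back, 120 mm above the bench; the hinge line runs along the case's y
- dish_a: closed culture dish, cream, 57 mm across, 14 mm high, lying inside the case on its plate; origin under its centre; leave alone
- dish_b: closed culture dish, reddish, 57 mm across, 14 mm high, lying inside the case beside the other; origin under its centre; leave alone
- bottle: amber bottle with white cap, 60 mm across, 130 mm high, standing beside the work; origin under its centre; leave alone
- funnel: steel filter cup, 72 mm across, 70 mm high; origin under its centre; leave alone
- beaker: clear beaker, 68 mm across, 85 mm high; origin under its centre; leave alone
- jar: white jar with red cap, 60 mm across, 70 mm high; origin under its centre; leave alone
- tips: green box, 80 x 55 x 45 mm; origin under its centre; leave alone

How it is judged:
By the outcome, as a careful person would: the job done as asked, in the order asked, and still so for the second after the job is handed in, with the robot touching nothing.
It also fails if it takes over 40 s, if anything falls off the work surface, if the arm or the gripper's body presses on something with over 40 N, if the wrist force passes 120 N, or if a joint passes its speed limit or range.

ROBOT

A 7-joint arm with a two-finger parallel gripper is mounted at the origin on the work surface. World frame = base frame: x ahead of the robot, y to its left, z up, the work surface at z = 0. Lengths are in mm, angles in rad, forces in N, time in s.
With the tool pointing down it reaches from about 425 to 950 mm from the base axis. Payload 4.7 kg.
Tool frame: the origin (TCP) lies at the very end of the fingers, on their centre line; the grasp point (between the pads) lies 19 mm behind it; x points along the fingers, y is the direction in which the jaws open and shut, and the axes are right-handed (so a half turn about x gives the same grasp; the last joint's range is limited). The gripper opens to 87 mm and grips with 3 to 60 N. Pads are 19 mm wide; open, the fingers measure 117 mm over their backs; the gripper's body (75 mm by 190 mm) begins 51 mm behind the grasp point.
Start: joints at [1.104, 0.469, -0.049, 1.532, 0.024, 1.141, -0.082], TCP at [286.212, -611.336, 222.573] pointing down, gripper open.
Joint ranges: [-2.59, 2.59], [-0.33, 1.99], [-1.39, 1.29], [0.1, 2.45], [-1.04, 4.18], [0.21, 1.99], [-2.66, 2.66]. Speed limits (rad/s): [2.57, 2.57, 3.14, 3.14, 3.14, 3.14, 3.14].

INTERFACE

Orientations are given as a unit quaternion [w, x, y, z].
In Python, from bench import telemetry, optics, r gives the robot as it stands.
- The arm moves only by the tool drive_tool, never from a script. Its arguments are lists of equal length, an entry for each row: "translation": the shift along the tool's x, y, z in mm, a list of three; "rot": the turn, a rotation vector about the tool's x, y, z in units of 5 degrees (1.0 is 5 degrees), a list of three; "hand": the opening in per cent of the stroke, from 0 (shut) to 100 (fully open). A call has 1 to 5 rows; each row is the pose to reach, as a shift and turn from the pose commanded when the call began, along the tool's axes at that moment; what a row does not reach only later rows make up. A row lasts 1/10 s, in which the tool goes at most 50 mm and 8.59 degrees, less where a joint would pass 70% of its speed; a pose out of reach is approached as far as the arm can. A call with a gripper value outside its range is refused whole. The fingers move at their own pace and stop on an object; "grip_force" is the grip in N (left out, the last holds). Time passes only in rows, so rows that repeat a pose let the fingers close. It gives the time, the measured TCP pose, the force and the opening at its end, in the units of the state.
- telemetry.get_obs(): the state, without advancing time (a new reading comes with each control period).
- optics.grab_frame(name): name is "scene" or "top" or "wrist"; returns a dict with "img" (400x640x3 uint8, red, green, blue), "depth" (400x640 float32, mm along the optical axis (not along the pixel's ray), 0 where there is no reading), "intrinsics" (3x3 intrinsics, pixels), "pose" (4x4, takes a point from camera to world coordinates); the wrist camera has in their place "mount" (4x4, takes a point from camera to tool coordinates, whose origin is the TCP and whose axes are the tool frame's). Camera axes: x right, y down, z forward; pixel columns grow to the right and rows downward; lengths in mm; the calibration is good to about 2 mm. The wrist camera is an equidistant fisheye: a pixel r from the principal point sees the ray r / f radians off the axis. A picture is of the moment at which its call begins: read the wrist's pose just before it.
- r.finish_job(): hands the job in, once; it reports no verdict.
The state is a dict: "t": time; "joints": joint angles; "joint_velocities": joint speeds; "joint_torque": joint torques, N m; "tcp_pos": TCP position; "tcp_rot": TCP orientation; "wrist_force": force on the tool from outside, world axes, zero at the start; "torque": the same for the moment, N m; "grip_width": opening from 0.0 (shut) to 1.0 (fully open).
Only numpy, scipy, OpenCV 4.12 (cv2) and the standard library are available. Lean on these libraries where they do the work, as an engineer would, in place of code of your own. Each camera call takes 0.05 s, during which the arm holds its last target.

## Working session

There is one attempt and no reset: what is moved stays moved. The work goes in short steps, Python scripts to look and compute and a tool call to move; the robot and the scene stay as the last step left them, time stands still between calls to the robot, and variables do not carry over. Pictures are saved under pics/ and viewed, and the job is handed in when it is done.

Besides the shell and the picture viewer there is one more tool, called by a JSON object that holds its "fn" and its "kwargs". drive_tool: Moves the arm, as the interface text tells. Its arguments: {"type":"object","properties":{"translation":{"type":"array"},"rot":{"type":"array"},"hand":{"type":"array"},"grip_force":{"type":"number"}},"required":["translation","rot","hand"]}

```bash
ls; mkdir -p pics; python3 - <<'E'
from bench import telemetry, optics, r
import cv2,numpy as np
for n in ["scene","top"]:
    f=optics.grab_frame(n); cv2.imwrite(f"pics/{n}0.png",f["img"][:,:,::-1]); np.savez(f"{n}0.npz",**f)
    print(n,f["intrinsics"],f["pose"].round(3))
print(telemetry.get_obs())
E
```

```text
pics
scene [[419.26173269   0.         320.29564591]
 [  0.         419.26173269 195.10995737]
 [  0.           0.           1.        ]] [[ 1.620000e-01  7.950000e-01 -5.840000e-01  1.195352e+03]
 [ 9.870000e-01 -1.300000e-01  9.600000e-02 -1.269920e+02]
 [ 1.000000e-03 -5.920000e-01 -8.060000e-01  1.034720e+03]
 [ 0.000000e+00  0.000000e+00  0.000000e+00  1.000000e+00]]
top [[386.91444757   0.         321.5894247 ]
 [  0.         386.91444757 196.33755818]
 [  0.           0.           1.        ]] [[ 1.060000e-01 -9.660000e-01  2.340000e-01  2.967630e+02]
 [-9.940000e-01 -1.030000e-01  2.500000e-02 -1.405400e+01]
 [ 0.000000e+00 -2.360000e-01 -9.720000e-01  1.030108e+03]
 [ 0.000000e+00  0.000000e+00  0.000000e+00  1.000000e+00]]
{'t': 0.1, 'joints': array([ 1.10407392,  0.46940432, -0.04857962,  1.53360035,  0.02413655,
        1.14099782, -0.08227382]), 'joint_velocities': array([-1.14805326e-03, -2.54313033e-03, -2.05228234e-03, -1.70016303e-03,
        2.08689065e-04,  8.99444571e-05, -9.40301756e-04]), 'joint_torque': array([ 1.55992020e-03, -5.09167027e+01, -8.12089420e-02, -2.36828560e+01,
       -6.15941361e-02,  3.44698993e-02,  4.67075824e-05]), 'tcp_pos': array([ 285.93783919, -610.83460573,  221.56403419]), 'tcp_rot': array([-0.15295977, -0.6900509 , -0.15420012,  0.69040234]), 'wrist_force': array([ 0.24142202,  0.08436486, -0.33267503]), 'torque': array([ 0.04174542,  0.02518387, -0.03494769]), 'grip_width': 0.9969792809465622}
```

View pics/scene0.png

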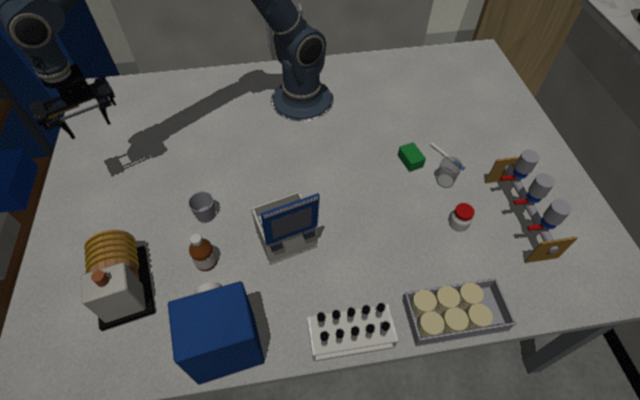

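View pics/top0.png

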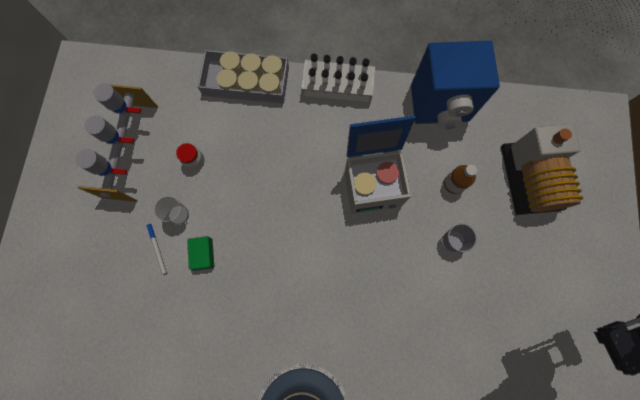

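The scene view shows the open lid at about (290,220) and the case in front of it. In the top view the case opening is at (378,180) with the dishes at (365,184) and (387,172), and the lid is at (380,137). The bottle (460,180) and funnel (460,238) are on the −y side. Next I measure these.

```bash
cat > h.py <<'E'
import numpy as np,cv2
def cloud(f):
    d=f["depth"];K=f["intrinsics"];v,u=np.mgrid[0:400,0:640]
    P=np.stack([(u-K[0,2])/K[0,0]*d,(v-K[1,2])/K[1,1]*d,d],-1)
    return P@f["pose"][:3,:3].T+f["pose"][:3,3]
E
python3 - <<'E'
from h import *
for n,box in [("top",(330,90,425,225)),("scene",(245,185,330,265))]:
    f=dict(np.load(n+"0.npz"));W=cloud(f);x0,y0,x1,y1=box
    hsv=cv2.cvtColor(f["img"],cv2.COLOR_RGB2HSV)
    m=np.zeros((400,640),bool);m[y0:y1,x0:x1]=1
    m&=f["depth"]>0
    blue=m&(hsv[...,0]>95)&(hsv[...,0]<130)&(hsv[...,1]>100)&(W[...,2]>100)
    p=W[blue];c=np.median(p,0);p=p[np.linalg.norm(p-c,axis=1)<130]
    c=p.mean(0);U,S,V=np.linalg.svd(p-c);nn=V[2];res=(p-c)@nn
    print(n,"lid n",nn.round(4),"c",c.round(1),len(p),"std",res.std().round(2),p.min(0).round(0),p.max(0).round(0))
    # top-down height map extents of rim
    rim=m&(abs(W[...,2]-120)<8)&(hsv[...,1]<60)
    q=W[rim][:,:2];print("rim",len(q),cv2.minAreaRect(q.astype(np.float32)))
    cv2.imwrite(f"pics/{n}crop.png",cv2.resize(f["img"][y0-15:y1+15,x0-40:x1+40,::-1],None,fx=4,fy=4))
E
```

```text
top lid n [-0.9634 -0.2485  0.101 ] c [ 648.1 -105.1  228.3] 1128 std 1.48 [ 623. -173.  125.] [674. -38. 278.]
rim 752 ((582.7323608398438, -122.84327697753906), (126.6125259399414, 140.1261749267578), 14.387395858764648)
scene lid n [ 0.9663  0.2458 -0.0769] c [ 656.  -111.6  211.9] 811 std 1.66 [ 632. -175.  123.] [678. -41. 278.]
rim 408 ((589.01953125, -123.81849670410156), (135.8115997314453, 139.6184844970703), 14.384547233581543)
```

View pics/topcrop.png

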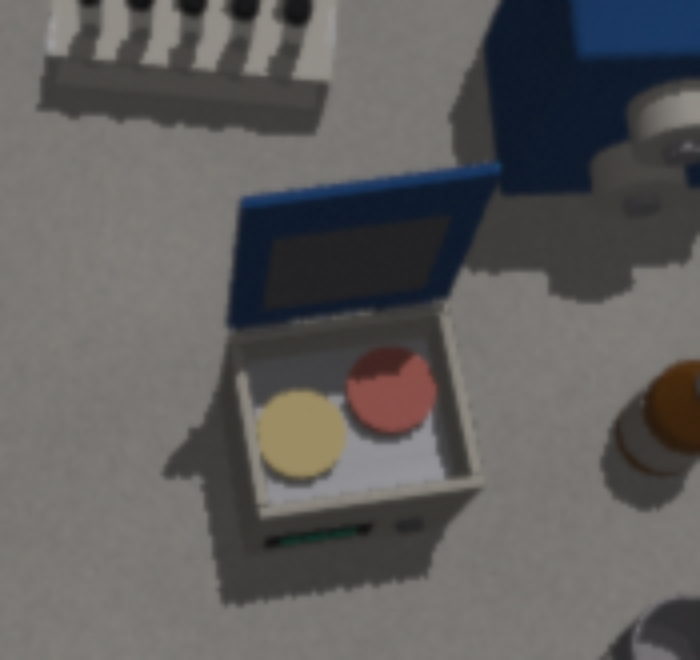

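View pics/scenecrop.png

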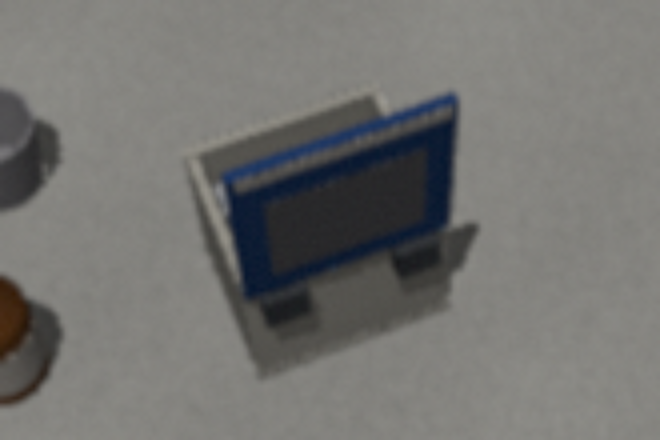

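```bash
cat >> h.py <<'E'
from scipy.spatial.transform import Rotation as R
YAW=np.radians(14.39)
EX=np.array([np.cos(YAW),np.sin(YAW),0]);EY=np.array([-np.sin(YAW),np.cos(YAW),0]);EZ=np.array([0,0,1.])
C=np.stack([EX,EY,EZ],1)  # case-aligned frame (origin at base) -> world
def rot(q): q=np.array(q);return R.from_quat(q[[1,2,3,0]])
def obs():
    from bench import telemetry
    o=telemetry.get_obs();Rt=rot(o["tcp_rot"])
    return o,np.array(o["tcp_pos"]),Rt
def show():
    o,p,Rt=obs()
    print("t",round(o["t"],2),"tcp case-frame",(C.T@p).round(1),"x",(C.T@Rt.as_matrix()[:,0]).round(3),"y",(C.T@Rt.as_matrix()[:,1]).round(3),"F",np.round(o["wrist_force"],1),"g",round(o["grip_width"],2),"j",np.round(o["joints"],3))
def move(pc,xc,yc):
    "target pos, tool x, tool y in case-aligned frame -> translation, rot units"
    o,p,Rt=obs();x=np.array(xc,float);x/=np.linalg.norm(x);y=np.array(yc,float);y-=x*(x@y);y/=np.linalg.norm(y)
    M=C@np.stack([x,y,np.cross(x,y)],1)
    t=Rt.inv().apply(C@np.array(pc,float)-p)
    rv=(Rt.inv()*R.from_matrix(M)).as_rotvec(degrees=True)/5
    print("trans",t.round(1),"rot",rv.round(2))
E
python3 - <<'E'
from h import *
show()
W=cloud(dict(np.load("top0.npz")))
for n,(u,v) in dict(bottle=(470,171),tips=(200,253),beaker=(178,214),funnel=(460,232),bluebox=(465,55),rack=(338,70)).items(): print(n,(W[v,u]).round(0),(W[v,u]@C).round(0))
o,p,Rt=obs()
move([420,0,420],[0,0,-1],[1,0,0]);move([420,0,420],[0,0,-1],[-1,0,0])
move([420,0,420],[0,-1,0],[1,0,0]);move([420,0,420],[0,-1,0],[-1,0,0])
E
```

```text
t 0.1 tcp case-frame [ 125.2 -662.7  221.6] x [-0.     0.002 -1.   ] y [ 0.186 -0.983 -0.002] F [ 0.2  0.1 -0.3] g 1.0 j [ 1.104  0.469 -0.049  1.534  0.024  1.141 -0.082]
bottle [ 615. -343.  130.] [ 511. -486.  130.]
tips [355. 301.  47.] [419. 203.  47.]
beaker [442. 361.  84.] [518. 240.  84.]
funnel [ 484. -362.   13.] [ 379. -471.   13.]
bluebox [ 884. -301.  200.] [ 781. -511.  200.]
rack [894.   4.  66.] [ 867. -219.   66.]
trans [-197.4 -596.8 -412.7] rot [-1.586e+01 -1.000e-02  2.000e-02]
trans [-197.4 -596.8 -412.7] rot [2.014e+01 2.000e-02 1.000e-02]
trans [-197.4 -596.8 -412.7] rot [-12.26 -14.82  12.28]
trans [-197.4 -596.8 -412.7] rot [15.41 12.79 15.43]
```

```bash
python3 - <<'E'
from h import *
move([440,-330,400],[0,0,-1],[.8,-.6,0])
E
```

```text
trans [-178.  -268.8 -371.1] rot [-8.49 -0.01  0.02]
```

{"fn": "drive_tool", "kwargs": {"translation": [[-178, -269, -371], [-178, -269, -371], [-178, -269, -371], [-178, -269, -371], [-178, -269, -371]], "rot": [[-8.5, 0, 0], [-8.5, 0, 0], [-8.5, 0, 0], [-8.5, 0, 0], [-8.5, 0, 0]], "hand": [100, 100, 100, 100, 100]}}

```text
t: 0.6
tcp_pos: [399.5, -405.5, 313.5]
tcp_rot: [-0.395, -0.586, -0.395, 0.587]
wrist_force: [1.3, -0.7, 0.6]
grip_width: 0.999
```

```bash
python3 - <<'E'
from h import *
show()
move([440,-330,400],[0,0,-1],[.8,-.6,0])
E
```

```text
t 0.6 tcp case-frame [ 286.2 -492.   313.5] x [-0.  0. -1.] y [ 0.804 -0.594 -0.001] F [ 1.3 -0.7  0.6] g 1.0 j [ 0.946  0.245 -0.28   1.655  0.071  1.253  0.267]
trans [ -86.5   27.3 -221.7] rot [ 0.08 -0.    0.01]
```

{"fn": "drive_tool", "kwargs": {"translation": [[-86, 27, -222], [-86, 27, -222], [-86, 27, -222], [-86, 27, -222], [-86, 27, -222]], "rot": [[0, 0, 0], [0, 0, 0], [0, 0, 0], [0, 0, 0], [0, 0, 0]], "hand": [100, 100, 100, 100, 100]}}

```text
t: 1.1
tcp_pos: [509.7, -209.4, 400.1]
tcp_rot: [0.394, 0.587, 0.394, -0.587]
wrist_force: [1.4, 0.2, 0.8]
grip_width: 0.999
```

```bash
python3 - <<'E'
from h import *
show()
move([460,-20,420],[0,-.707,-.707],[1,0,0])
E
```

```text
t 1.1 tcp case-frame [ 441.7 -329.5  400.1] x [ 0.001 -0.    -1.   ] y [ 0.802 -0.597  0.001] F [1.4 0.2 0.8] g 1.0 j [ 0.663  0.186 -0.418  1.543  0.075  1.427 -0.148]
trans [ -19.9 -170.1 -259.2] rot [-6.95 -8.69  2.87]
```

{"fn": "drive_tool", "kwargs": {"translation": [[-20, -170, -259], [-20, -170, -259], [-20, -170, -259], [-20, -170, -259], [-20, -170, -259]], "rot": [[-6.95, -8.7, 2.9], [-6.95, -8.7, 2.9], [-6.95, -8.7, 2.9], [-6.95, -8.7, 2.9], [-6.95, -8.7, 2.9]], "hand": [100, 100, 100, 100, 100]}}

```text
t: 1.6
tcp_pos: [460.8, 34.4, 416.3]
tcp_rot: [0.662, 0.332, 0.331, -0.585]
wrist_force: [2.2, 0.1, 0.1]
grip_width: 1.0
```

```bash
python3 - <<'E'
from h import *
show()
move([460,-20,420],[0,-.9,-.4],[1,0,0])
E
```

```text
t 1.6 tcp case-frame [454.9 -81.2 416.3] x [-0.045 -0.561 -0.826] y [ 0.986 -0.156  0.052] F [2.2 0.1 0.1] g 1.0 j [ 0.167  0.097 -0.756  1.743  0.606  1.601 -0.583]
trans [-37.6  -4.3 -48.5] rot [-1.63 -6.32  1.  ]
```

{"fn": "drive_tool", "kwargs": {"translation": [[-38, -4, -48], [-38, -4, -48], [-38, -4, -48], [-38, -4, -48], [-38, -4, -48]], "rot": [[-1.6, -6.3, 1], [-1.6, -6.3, 1], [-1.6, -6.3, 1], [-1.6, -6.3, 1], [-1.6, -6.3, 1]], "hand": [100, 100, 100, 100, 100]}}

```text
t: 2.1
tcp_pos: [451.1, 94.9, 416.7]
tcp_rot: [0.772, 0.126, 0.168, -0.599]
wrist_force: [0.6, 0.4, 0.1]
grip_width: 1.002
```

```bash
python3 - <<'E'
from h import *
show()
move([480,-80,300],[0,-1,-.15],[1,0,0])
E
```

```text
t 2.1 tcp case-frame [460.5 -20.1 416.7] x [-0.002 -0.912 -0.411] y [ 1.     0.001 -0.008] F [0.6 0.4 0.1] g 1.0 j [-0.26   0.311 -0.729  1.829  0.974  1.986 -0.846]
trans [102.5  20.3 -81.7] rot [ 0.09 -3.14  0.01]
```

```bash
cat >> h.py <<'E'
H=np.array([591.,120.])
BETA=0.10
def lidpose(th,k,ey,r=138,beta=None):
    "tool rolled to lid angle th, offset k along -nd"
    b=BETA if beta is None else beta
    u=np.array([-np.cos(th),np.sin(th)]);m=np.array([np.sin(th),np.cos(th)])
    q=H+r*u+k*m
    y=np.array([m[0],0,m[1]]); 
    # fingers tilt toward underside (tip down) by b about lid u axis
    x=-np.cos(b)*np.array([0,1.,0])+ -np.sin(b)*np.array([0,0,1.])
    move([q[0],ey,q[1]],x,y)
E
python3 - <<'E'
from h import *
move([607,-100,290],[0,-1,-.2],[1,0,-.09])
E
```

```text
trans [124.6 147.3 -81.6] rot [-0.92 -2.59 -0.1 ]
```

{"fn": "drive_tool", "kwargs": {"translation": [[125, 147, -82], [125, 147, -82], [125, 147, -82], [125, 147, -82], [125, 147, -82]], "rot": [[-0.9, -2.6, -0.1], [-0.9, -2.6, -0.1], [-0.9, -2.6, -0.1], [-0.9, -2.6, -0.1], [-0.9, -2.6, -0.1]], "hand": [100, 100, 100, 100, 100]}}

```text
t: 2.6
tcp_pos: [616.1, 45.9, 290.6]
tcp_rot: [0.783, 0.029, 0.103, -0.612]
wrist_force: [-1.4, -0.8, -0.5]
grip_width: 1.0
```

```bash
python3 - <<'E'
from h import *
show()
lidpose(1.66,4,-140)
from bench import optics
for n in["top","scene"]:
    f=optics.grab_frame(n);cv2.imwrite(f"pics/{n}1.png",cv2.resize(f["img"][60:280,200:440,::-1],None,fx=3,fy=2.7))
E
```

```text
t 2.6 tcp case-frame [ 608.2 -108.7  290.6] x [-0.015 -0.98  -0.197] y [ 0.997  0.    -0.08 ] F [-1.4 -0.8 -0.5] g 1.0 j [-0.344  0.656 -0.409  1.743  1.274  1.888 -0.851]
trans [ 37.3   1.7 -26.6] rot [-0.11 -1.13  0.08]
```

View pics/top1.png

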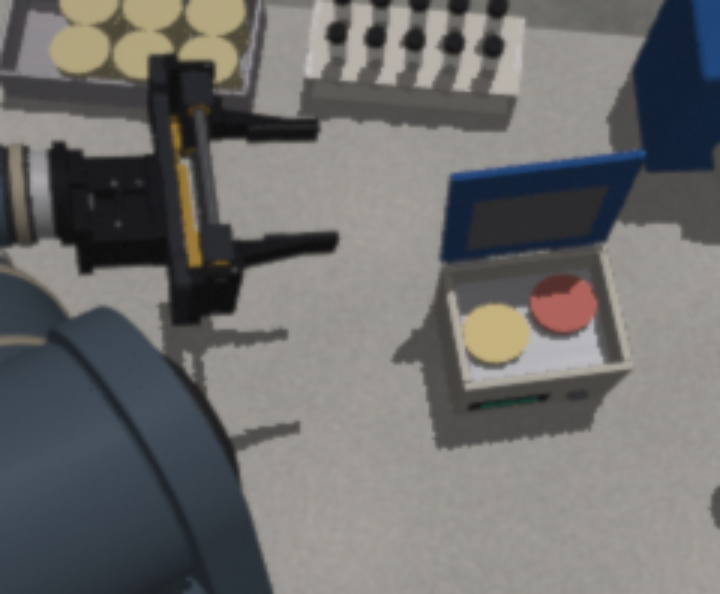

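The top view shows the fingers level and pointing at the lid's side: upper finger at (318,128), lower at (335,240), and the lid between (445,260) and (640,155). I'll dry-run the lowering arc beside the lid to check it is in reach.

```bash
python3 - <<'E'
from h import *
show()
lidpose(1.66,4,-140); lidpose(0.9,43.5,-140); lidpose(0.45,43.5,-140)
E
```

```text
t 2.7 tcp case-frame [ 607.2 -105.9  293. ] x [-0.012 -0.98  -0.198] y [ 0.997  0.004 -0.078] F [0.6 0.5 0.1] g 1.0 j [-0.346  0.652 -0.413  1.744  1.273  1.89  -0.851]
trans [ 40.5   2.8 -28.3] rot [-0.13 -1.14  0.04]
trans [ 41.7 -64.8 -35.5] rot [ 8.54 -1.07  0.47]
trans [  49.4 -115.5  -74.7] rot [13.7  -0.97  0.72]
```

{"fn": "drive_tool", "kwargs": {"translation": [[42, -65, -35], [42, -65, -35], [42, -65, -35], [49, -115, -75], [49, -115, -75]], "rot": [[8.5, -1.1, 0.5], [8.5, -1.1, 0.5], [8.5, -1.1, 0.5], [13.7, -1, 0.7], [13.7, -1, 0.7]], "hand": [100, 100, 100, 100, 100]}}

```text
t: 3.2
tcp_pos: [503.5, -12.4, 220.5]
tcp_rot: [0.742, 0.281, -0.139, -0.593]
wrist_force: [-0.3, 1.1, -0.1]
grip_width: 1.0
```

```bash
python3 - <<'E'
from h import *
show()
lidpose(0.45,43.5,-140); lidpose(0.0,43.5,-140); lidpose(0,41,-140)
E
```

```text
t 3.2 tcp case-frame [ 484.6 -137.2  220.5] x [ 0.013 -0.992 -0.127] y [ 0.81  -0.064  0.582] F [-0.3  1.1 -0.1] g 1.0 j [-0.386  0.655 -0.378  2.091  1.212  1.817 -1.889]
trans [ 3.   0.3 -1.4] rot [ 5.65 -0.32  0.15]
trans [  9.7 -58.6 -27. ] rot [10.83 -0.28  0.22]
trans [ 10.  -60.1 -29. ] rot [10.83 -0.28  0.22]
```

j7 would run past its range near shut, so I'll give the tool a half turn here, in free space.

{"fn": "drive_tool", "kwargs": {"translation": [[0, 0, 0], [0, 0, 0], [0, 0, 0], [0, 0, 0], [0, 0, 0]], "rot": [[-8.5, 0, 0], [-8.5, 0, 0], [-8.5, 0, 0], [-8.5, 0, 0], [-8.5, 0, 0]], "hand": [100, 100, 100, 100, 100]}}

```text
t: 3.7
tcp_pos: [505.3, -11.6, 221.6]
tcp_rot: [0.793, -0.01, 0.088, -0.602]
wrist_force: [0.5, 0.3, -0.6]
grip_width: 0.999
```

{"fn": "drive_tool", "kwargs": {"translation": [[0, 0, 0], [0, 0, 0], [0, 0, 0], [0, 0, 0], [0, 0, 0]], "rot": [[-8.5, 0, 0], [-8.5, 0, 0], [-8.5, 0, 0], [-8.5, 0, 0], [-8.5, 0, 0]], "hand": [100, 100, 100, 100, 100]}}

```text
t: 4.2
tcp_pos: [505.3, -11.7, 221.6]
tcp_rot: [0.736, -0.297, 0.3, -0.529]
wrist_force: [-0.2, 0.1, 0.6]
grip_width: 1.0
```

{"fn": "drive_tool", "kwargs": {"translation": [[0, 0, 0], [0, 0, 0], [0, 0, 0], [0, 0, 0], [0, 0, 0]], "rot": [[-8.5, 0, 0], [-8.5, 0, 0], [-8.5, 0, 0], [-8.5, 0, 0], [-8.5, 0, 0]], "hand": [100, 100, 100, 100, 100]}}

```text
t: 4.7
tcp_pos: [505.3, -11.7, 221.7]
tcp_rot: [0.578, -0.544, 0.472, -0.385]
wrist_force: [-0.0, 0.9, -1.0]
grip_width: 1.001
```

```bash
sed -i 's/y=np.array(\[m\[0\],0,m\[1\]\]); /y=-np.array([m[0],0,m[1]])/' h.py; python3 - <<'E'
from h import *
show()
lidpose(0.45,43.5,-140); lidpose(0.0,43.5,-140); lidpose(1.66,4,-140)
E
```

```text
t 4.7 tcp case-frame [ 486.5 -136.9  221.7] x [ 0.013 -0.992 -0.127] y [-0.038  0.126 -0.991] F [-0.   0.9 -1. ] g 1.0 j [-0.266  0.69  -0.535  2.08   1.248  1.911  0.326]
trans [ 3.3  2.1 -0.8] rot [-4.74  0.22 -0.27]
trans [ 10.   58.6 -31.4] rot [ 0.44  0.16 -0.31]
trans [  0.2 -40.1 119.3] rot [-18.58   0.37  -0.1 ]
```

{"fn": "drive_tool", "kwargs": {"translation": [[10, 58, -31], [10, 58, -31], [10, 58, -31]], "rot": [[0.4, 0.2, -0.3], [0.4, 0.2, -0.3], [0.4, 0.2, -0.3]], "hand": [100, 100, 100]}}

```text
t: 5.0
tcp_pos: [473.6, -23.5, 162.0]
tcp_rot: [0.578, -0.537, 0.462, -0.405]
wrist_force: [-0.3, 0.4, 0.4]
grip_width: 1.0
```

```bash
python3 - <<'E'
from h import *
show()
lidpose(0.0,43.5,-140); lidpose(.9,20,-130);lidpose(1.66,4,-130)
E
```

```text
t 5.0 tcp case-frame [ 452.9 -140.5  162. ] x [-0.004 -0.995 -0.1  ] y [-0.003  0.1   -0.995] F [-0.3  0.4  0.4] g 1.0 j [-0.298  0.807 -0.508  2.14   1.213  1.9    0.108]
trans [-0.6 -1.4  0.1] rot [ 0.04 -0.04  0.  ]
trans [-18.5 -77.3  67.7] rot [-10.31  -0.04  -0.02]
trans [-20.5 -94.  154. ] rot [-18.98  -0.03  -0.03]
```

{"fn": "drive_tool", "kwargs": {"translation": [[-20, -94, 154], [-20, -94, 154], [-20, -94, 154], [-20, -94, 154], [-20, -94, 154]], "rot": [[-19, 0, 0], [-19, 0, 0], [-19, 0, 0], [-19, 0, 0], [-19, 0, 0]], "hand": [100, 100, 100, 100, 100]}}

```text
t: 5.5
tcp_pos: [623.5, 25.4, 262.7]
tcp_rot: [-0.384, 0.689, -0.566, 0.241]
wrist_force: [-0.1, -0.2, -0.3]
grip_width: 1.0
```

```bash
python3 - <<'E'
from h import *
show()
lidpose(1.66,4,-130)
E
```

```text
t 5.5 tcp case-frame [ 610.3 -130.4  262.7] x [-0.004 -0.995 -0.102] y [-0.591  0.085 -0.802] F [-0.1 -0.2 -0.3] g 1.0 j [-0.292  0.739 -0.447  1.777  1.37   1.948  1.194]
trans [0.2 6.3 0.9] rot [-11.76   0.    -0.06]
```

{"fn": "drive_tool", "kwargs": {"translation": [[0, 6, 1], [0, 6, 1], [0, 6, 1], [0, 6, 1], [0, 6, 1]], "rot": [[-11.8, 0, 0], [-11.8, 0, 0], [-11.8, 0, 0], [-11.8, 0, 0], [-11.8, 0, 0]], "hand": [100, 100, 100, 100, 100]}}

```text
t: 6.0
tcp_pos: [618.5, 24.7, 255.0]
tcp_rot: [-0.103, 0.782, -0.615, 0.016]
wrist_force: [-0.6, -0.6, -0.2]
grip_width: 1.001
```

{"fn": "drive_tool", "kwargs": {"translation": [[0, 0, 0], [0, 0, 0]], "rot": [[-3.2, 0, 0], [-3.2, 0, 0]], "hand": [100, 100]}}

```text
t: 6.2
tcp_pos: [618.5, 24.6, 254.9]
tcp_rot: [0.007, 0.788, -0.611, -0.07]
wrist_force: [-0.1, -0.4, -0.2]
grip_width: 0.996
```

```bash
python3 - <<'E'
from h import *
show()
lidpose(1.66,4,-190);lidpose(1.66,4,-235)
E
```

```text
t 6.2 tcp case-frame [ 605.2 -129.8  254.9] x [-0.004 -0.995 -0.101] y [-0.995 -0.006  0.096] F [-0.1 -0.4 -0.2] g 1.0 j [-0.285  0.749 -0.462  1.79   1.369  1.954  2.205]
trans [59.6 -1.5 -8.4] rot [ 0.09  0.02 -0.04]
trans [104.4  -1.2 -13. ] rot [ 0.09  0.02 -0.04]
```

{"fn": "drive_tool", "kwargs": {"translation": [[40, 0, -4], [80, 0, -9], [104, -1, -13], [104, -1, -13]], "rot": [[0, 0, 0], [0, 0, 0], [0, 0, 0], [0, 0, 0]], "hand": [100, 100, 100, 100]}}

```text
t: 6.6
tcp_pos: [645.9, -81.4, 258.2]
tcp_rot: [0.006, 0.786, -0.614, -0.066]
wrist_force: [-0.5, -0.4, 0.8]
grip_width: 1.002
```

```bash
python3 - <<'E'
from h import *
show()
from bench import optics
for n in["top","scene"]:
    f=optics.grab_frame(n);cv2.imwrite(f"pics/{n}2.png",cv2.resize(f["img"][60:280,200:440,::-1],None,fx=3,fy=2.7))
E
```

```text
t 6.6 tcp case-frame [ 605.4 -239.4  258.2] x [-0.011 -0.995 -0.097] y [-0.996  0.002  0.09 ] F [-0.5 -0.4  0.8] g 1.0 j [-0.145  0.712 -0.408  1.842  1.484  1.83   2.239]
```

View pics/top2.png

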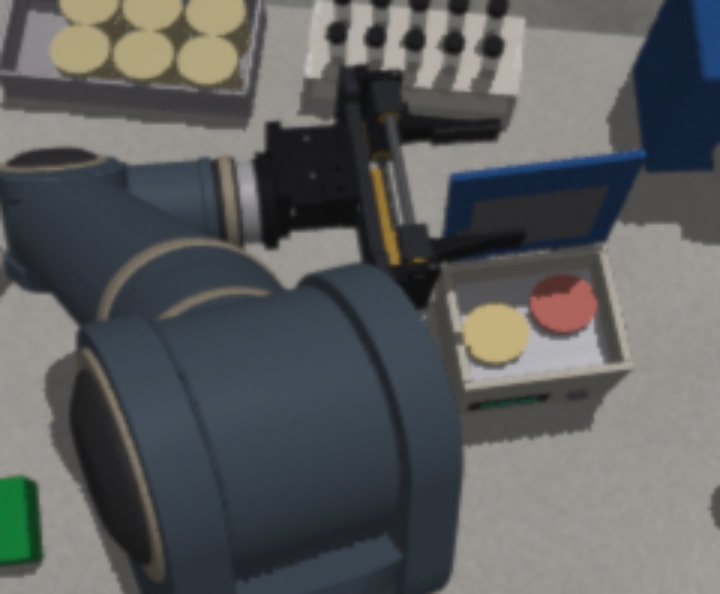

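View pics/scene2.png

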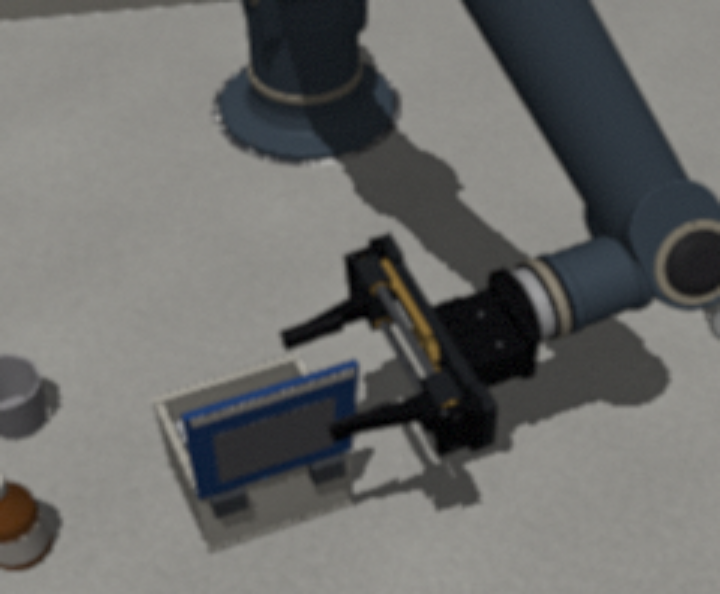

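The scene view confirms it: one finger in front of the lid at (285,338), one behind at (335,430), with the lid free between them. Next is the push.

```bash
python3 - <<'E'
from h import *
for a,k in [(1.66,-20),(1.62,-32),(1.56,-35.5),(1.5,-35.5),(1.45,-35.5),(1.4,-35.5),(1.35,-35.5)]: lidpose(a,k,-237)
E
```

```text
trans [ 1.8 23.7 -0.6] rot [ 0.03  0.01 -0.05]
trans [ 1.9 41.2  0.8] rot [ 0.49  0.01 -0.05]
trans [ 2.1 52.8  3.6] rot [ 1.17  0.01 -0.05]
trans [ 2.4 60.7  6.8] rot [ 1.85  0.01 -0.05]
trans [ 2.7 67.2  9.9] rot [ 2.42  0.01 -0.05]
trans [ 3.  73.5 13.2] rot [ 2.99  0.01 -0.05]
trans [ 3.3 79.6 16.8] rot [ 3.56  0.01 -0.05]
```

{"fn": "drive_tool", "kwargs": {"translation": [[2, 22, 0], [2, 34, 1], [2, 43, 2], [2, 52, 4], [2, 60, 7]], "rot": [[0, 0, 0], [0.3, 0, 0], [0.7, 0, 0], [1.2, 0, 0], [1.9, 0, 0]], "hand": [100, 100, 100, 100, 100]}}

```text
t: 7.2
tcp_pos: [588.4, -91.0, 253.6]
tcp_rot: [-0.061, 0.787, -0.613, -0.017]
wrist_force: [0.5, 0.3, -0.7]
grip_width: 1.001
```

```bash
cat >> h.py <<'E'
def lidangle(name="scene",tag=None):
    from bench import optics
    f=optics.grab_frame(name);W=cloud(f)@C
    hsv=cv2.cvtColor(f["img"],cv2.COLOR_RGB2HSV)
    b=(hsv[...,0]>95)&(hsv[...,0]<130)&(hsv[...,1]>110)&(f["depth"]>0)
    b&=(W[...,0]>420)&(W[...,0]<625)&(W[...,1]>-340)&(W[...,1]<-190)&(W[...,2]>105)&(W[...,2]<290)
    p=W[b]
    if tag: cv2.imwrite(f"pics/{tag}.png",cv2.resize(f["img"][60:280,200:440,::-1],None,fx=3,fy=2.7))
    if len(p)<30: print("few",len(p));return
    for i in range(3):
        c=p.mean(0);_,_,V=np.linalg.svd(p-c,full_matrices=False);n=V[2];d=np.abs((p-c)@n);p=p[d<max(3,2*d.std())]
    n=n*np.sign(n[2]+1e-9) if abs(n[2])>.3 else n*np.sign(n[0])
    th=np.arctan2(n[0],n[2]); 
    top=p[np.argsort(-p[:,2])[:20]].mean(0)
    print(name,"lid angle",round(th,3),"n",n.round(3),"pts",len(p),"top",top.round(0),"geo",round(np.arctan2(top[2]-120,591-top[0]),3))
E
python3 - <<'E'
from h import *
show(); lidangle("scene","s3"); lidangle("top")
for a in (1.45,1.4,1.35,1.3,1.27): lidpose(a,-35.5,-237)
E
```

```text
t 7.2 tcp case-frame [ 547.3 -234.4  253.6] x [ 0.    -0.995 -0.102] y [-0.997  0.007 -0.074] F [ 0.5  0.3 -0.7] g 1.0 j [-0.139  0.659 -0.434  1.988  1.442  1.824  1.978]
scene lid angle 1.505 n [ 0.998 -0.001  0.066] pts 872 top [ 589. -268.  277.] geo 1.555
top lid angle 1.505 n [ 0.998 -0.     0.065] pts 649 top [ 582. -254.  277.] geo 1.511
trans [ 2.3  7.6 -0.1] rot [ 0.57  0.01 -0.01]
trans [ 2.6 14.4  2.1] rot [ 1.14  0.01 -0.01]
trans [ 2.9 21.   4.8] rot [ 1.71  0.01 -0.01]
trans [ 3.3 27.5  7.7] rot [ 2.28  0.01 -0.01]
trans [ 3.5 31.3  9.6] rot [ 2.62  0.01 -0.01]
```

View pics/s3.png

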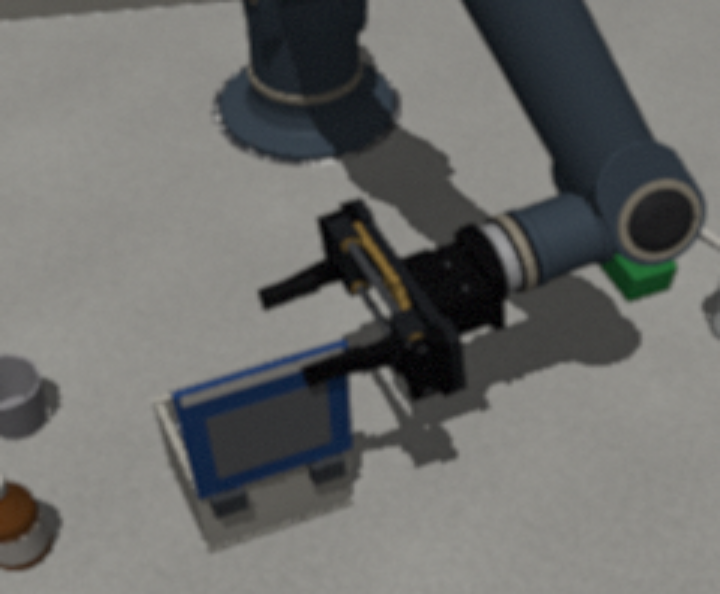

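The back finger touches the lid at (310,375), and both cameras give 1.505 rad, which matches the plan. I'll push on past the balance range.

{"fn": "drive_tool", "kwargs": {"translation": [[2, 7, 0], [3, 14, 2], [3, 21, 5], [3, 27, 8], [3, 31, 10]], "rot": [[0.6, 0, 0], [1.1, 0, 0], [1.7, 0, 0], [2.3, 0, 0], [2.6, 0, 0]], "hand": [100, 100, 100, 100, 100]}}

```text
t: 7.8
tcp_pos: [559.8, -101.1, 240.8]
tcp_rot: [-0.148, 0.775, -0.612, 0.052]
wrist_force: [-0.5, -0.4, -0.5]
grip_width: 1.001
```

```bash
python3 - <<'E'
from h import *
show(); lidangle("scene")
lidpose(1.1,25,-237);lidpose(0.95,43.5,-237);lidpose(0.9,43.5,-237)
E
```

```text
t 7.8 tcp case-frame [ 517.1 -237.   240.8] x [-0.002 -0.995 -0.101] y [-0.956  0.031 -0.293] F [-0.5 -0.4 -0.5] g 1.0 j [-0.138  0.654 -0.437  2.059  1.422  1.817  1.685]
scene lid angle 1.273 n [ 0.956 -0.002  0.293] pts 1094 top [ 553. -273.  271.] geo 1.324
trans [ -1.5 -36.7  -3.2] rot [ 1.96  0.   -0.02]
trans [ -1.8 -33.2  -7.7] rot [ 3.67  0.   -0.02]
trans [ -1.5 -26.   -7.4] rot [ 4.25  0.   -0.02]
```

{"fn": "drive_tool", "kwargs": {"translation": [[0, -10, -2], [-1, -20, -5], [-1, -26, -7], [-1, -26, -7]], "rot": [[1.4, 0, 0], [2.8, 0, 0], [4.2, 0, 0], [4.2, 0, 0]], "hand": [100, 100, 100, 100]}}

```text
t: 8.25
tcp_pos: [582.7, -96.1, 255.5]
tcp_rot: [-0.287, 0.735, -0.593, 0.162]
wrist_force: [0.6, 0.4, -0.3]
grip_width: 0.999
```

```bash
python3 - <<'E'
from h import *
show(); lidangle("scene","s4")
E
```

```text
t 8.25 tcp case-frame [ 540.5 -237.9  255.5] x [-0.002 -0.995 -0.101] y [-0.787  0.064 -0.614] F [ 0.6  0.4 -0.3] g 1.0 j [-0.142  0.647 -0.424  2.003  1.437  1.815  1.383]
scene lid angle 1.183 n [ 0.926 -0.001  0.378] pts 1145 top [ 539. -268.  267.] geo 1.233
```

View pics/s4.png

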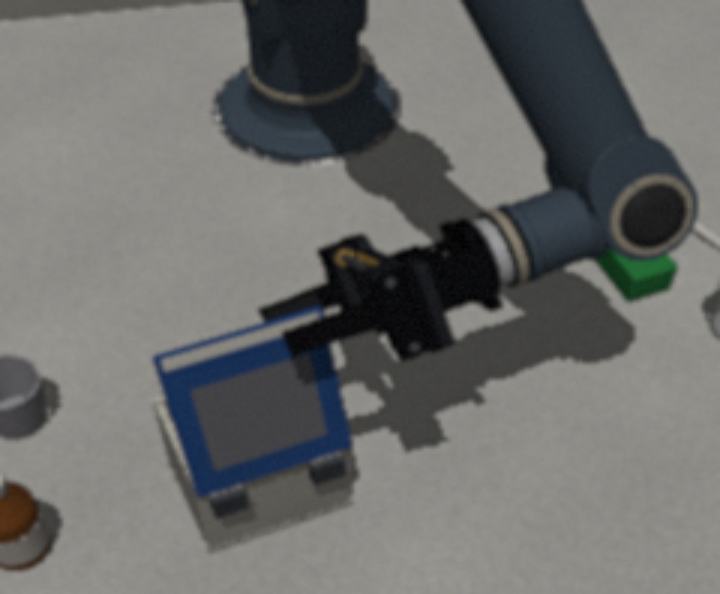

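The lid is falling freely (1.18 rad) and both fingers are clear of it, with the front finger waiting at (265,315). I hold here for the catch.

{"fn": "drive_tool", "kwargs": {"translation": [[0, 0, 0], [0, 0, 0], [0, 0, 0], [0, 0, 0]], "rot": [[0, 0, 0], [0, 0, 0], [0, 0, 0], [0, 0, 0]], "hand": [100, 100, 100, 100]}}

```text
t: 8.7
tcp_pos: [581.5, -97.5, 254.3]
tcp_rot: [-0.285, 0.735, -0.593, 0.162]
wrist_force: [-0.4, -0.2, -0.3]
grip_width: 1.001
```

```bash
python3 - <<'E'
from h import *
show(); lidangle("scene","s5")
E
```

```text
t 8.7 tcp case-frame [ 539.  -238.9  254.3] x [-0.004 -0.995 -0.1  ] y [-0.788  0.065 -0.612] F [-0.4 -0.2 -0.3] g 1.0 j [-0.141  0.648 -0.423  2.006  1.436  1.815  1.381]
scene lid angle 1.017 n [ 0.85  -0.001  0.526] pts 1207 top [ 521. -262.  250.] geo 1.076
```

{"fn": "drive_tool", "kwargs": {"translation": [[0, 0, 0], [0, 0, 0], [0, 0, 0], [0, 0, 0]], "rot": [[0, 0, 0], [0, 0, 0], [0, 0, 0], [0, 0, 0]], "hand": [100, 100, 100, 100]}}

```text
t: 9.15
tcp_pos: [581.4, -97.5, 254.3]
tcp_rot: [-0.286, 0.735, -0.593, 0.162]
wrist_force: [-0.2, -1.5, -0.0]
grip_width: 0.999
```

```bash
python3 - <<'E'
from h import *
show(); lidangle("scene","s6"); lidangle("top")
for a in (.85,.8,.75,.7,.65,.6,.55,.5,.45,.4): print(a,end=" ");lidpose(a,43.5,-237)
E
```

```text
t 9.15 tcp case-frame [ 539.  -238.9  254.3] x [-0.004 -0.995 -0.1  ] y [-0.788  0.065 -0.612] F [-0.2 -1.5 -0. ] g 1.0 j [-0.141  0.648 -0.423  2.006  1.436  1.815  1.381]
scene lid angle 0.913 n [ 0.791 -0.001  0.612] pts 1242 top [ 511. -272.  240.] geo 0.98
top lid angle 0.902 n [0.785 0.001 0.62 ] pts 679 top [ 500. -278.  248.] geo 0.955
0.85 trans [-1.7  6.3 -2.2] rot [ 0.63 -0.03 -0.04]
0.8 trans [-1.4 13.3 -3.8] rot [ 1.2  -0.03 -0.04]
0.75 trans [-1.  20.5 -5.1] rot [ 1.78 -0.03 -0.04]
0.7 trans [-0.6 27.6 -6. ] rot [ 2.35 -0.03 -0.04]
0.65 trans [-0.2 34.8 -6.5] rot [ 2.92 -0.03 -0.04]
0.6 trans [ 0.3 42.  -6.7] rot [ 3.5  -0.03 -0.04]
0.55 trans [ 0.7 49.3 -6.5] rot [ 4.07 -0.03 -0.04]
0.5 trans [ 1.3 56.5 -6. ] rot [ 4.65 -0.03 -0.04]
0.45 trans [ 1.8 63.6 -5.1] rot [ 5.22 -0.03 -0.03]
0.4 trans [ 2.4 70.7 -3.8] rot [ 5.8  -0.04 -0.03]
```

View pics/s6.png

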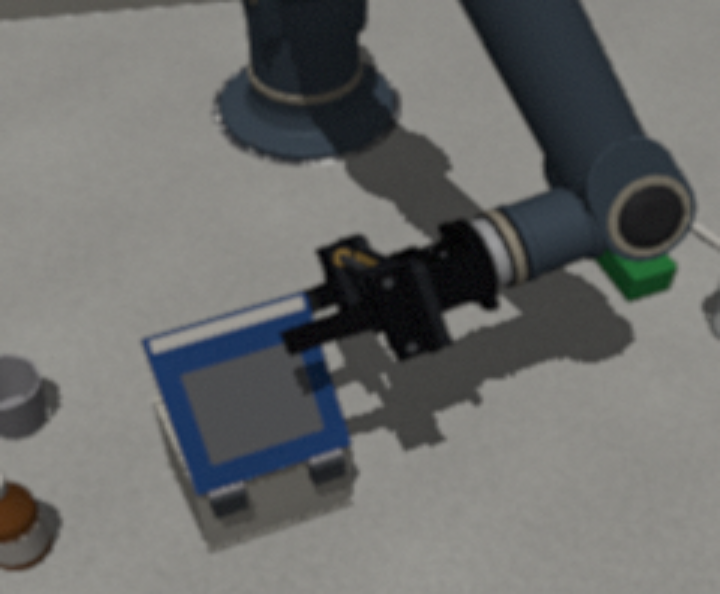

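The front finger now holds the lid at about 0.91 rad, at (310,297). I'll wait briefly to see that it stays caught.

{"fn": "drive_tool", "kwargs": {"translation": [[0, 0, 0], [0, 0, 0], [0, 0, 0]], "rot": [[0, 0, 0], [0, 0, 0], [0, 0, 0]], "hand": [100, 100, 100]}}

```text
t: 9.55
tcp_pos: [581.5, -97.5, 254.4]
tcp_rot: [-0.286, 0.735, -0.593, 0.162]
wrist_force: [0.1, -0.3, -0.4]
grip_width: 0.997
```

```bash
python3 - <<'E'
from h import *
show(); lidangle("scene"); lidangle("top")
for a in (.88,.86,.84,.82,.8): print(a,end=" ");lidpose(a,43.5,-237)
E
```

```text
t 9.55 tcp case-frame [ 539.1 -238.9  254.4] x [-0.004 -0.995 -0.1  ] y [-0.788  0.065 -0.612] F [ 0.1 -0.3 -0.4] g 1.0 j [-0.141  0.648 -0.423  2.006  1.436  1.815  1.381]
scene lid angle 0.912 n [ 0.791 -0.002  0.612] pts 1225 top [ 510. -273.  239.] geo 0.977
top lid angle 0.904 n [0.786 0.    0.618] pts 671 top [ 501. -251.  249.] geo 0.961
0.88 trans [-1.9  2.3 -1.1] rot [ 0.28 -0.03 -0.04]
0.86 trans [-1.7  5.1 -1.8] rot [ 0.51 -0.03 -0.04]
0.84 trans [-1.6  7.9 -2.5] rot [ 0.74 -0.03 -0.04]
0.82 trans [-1.5 10.7 -3.2] rot [ 0.97 -0.03 -0.04]
0.8 trans [-1.4 13.5 -3.8] rot [ 1.2  -0.03 -0.04]
```

It stays caught at 0.91 rad. Now I lower it slowly, at about 0.2 rad/s.

{"fn": "drive_tool", "kwargs": {"translation": [[0, 2, -1], [0, 5, -2], [-1, 8, -2.5], [-1, 11, -3], [-1, 13.5, -4]], "rot": [[0.3, 0, 0], [0.5, 0, 0], [0.7, 0, 0], [1, 0, 0], [1.2, 0, 0]], "hand": [100, 100, 100, 100, 100]}}

```text
t: 10.15
tcp_pos: [568.3, -99.1, 249.2]
tcp_rot: [-0.324, 0.719, -0.584, 0.193]
wrist_force: [-0.0, -0.2, -0.9]
grip_width: 0.999
```

```bash
python3 - <<'E'
from h import *
show(); lidangle("scene")
for a in (.78,.76,.74,.72,.7): print(a,end=" ");lidpose(a,43.5,-237)
E
```

```text
t 10.15 tcp case-frame [ 525.8 -237.2  249.2] x [-0.004 -0.995 -0.1  ] y [-0.718  0.072 -0.692] F [-0.  -0.2 -0.9] g 1.0 j [-0.144  0.645 -0.426  2.037  1.424  1.814  1.245]
scene lid angle 0.815 n [0.728 0.    0.686] pts 1252 top [ 500. -266.  230.] geo 0.883
0.78 trans [-0.1  2.2 -0.6] rot [ 0.22 -0.02 -0.03]
0.76 trans [ 0.   5.  -1.4] rot [ 0.45 -0.02 -0.03]
0.74 trans [ 0.2  7.8 -2.1] rot [ 0.68 -0.02 -0.03]
0.72 trans [ 0.3 10.6 -2.8] rot [ 0.91 -0.03 -0.03]
0.7 trans [ 0.5 13.5 -3.4] rot [ 1.14 -0.03 -0.03]
```

{"fn": "drive_tool", "kwargs": {"translation": [[0, 2.5, -0.7], [0, 5, -1.4], [0, 8, -2.1], [0, 11, -2.8], [0, 13.5, -3.4]], "rot": [[0.2, 0, 0], [0.45, 0, 0], [0.7, 0, 0], [0.9, 0, 0], [1.15, 0, 0]], "hand": [100, 100, 100, 100, 100]}}

```text
t: 10.7
tcp_pos: [556.3, -101.5, 242.4]
tcp_rot: [-0.36, 0.702, -0.573, 0.223]
wrist_force: [-0.9, 0.7, 0.0]
grip_width: 1.0
```

{"fn": "drive_tool", "kwargs": {"translation": [[0, 3, -0.7], [0, 6, -1.4], [0, 9, -2.1], [0, 11.5, -2.8], [0, 14.5, -3.4]], "rot": [[0.2, 0, 0], [0.45, 0, 0], [0.7, 0, 0], [0.9, 0, 0], [1.15, 0, 0]], "hand": [100, 100, 100, 100, 100]}}

```text
t: 11.2
tcp_pos: [544.6, -103.6, 233.6]
tcp_rot: [-0.395, 0.683, -0.561, 0.251]
wrist_force: [-0.4, -0.2, -0.9]
grip_width: 0.999
```

```bash
python3 - <<'E'
from h import *
show(); lidangle("scene","s7")
for a in (.58,.56,.54,.52,.5,.4): print(a,end=" ");lidpose(a,43.5,-237)
E
```

```text
t 11.2 tcp case-frame [ 501.8 -235.7  233.6] x [-0.004 -0.995 -0.1  ] y [-0.565  0.085 -0.821] F [-0.4 -0.2 -0.9] g 1.0 j [-0.151  0.654 -0.428  2.094  1.404  1.81   0.975]
scene lid angle 0.616 n [ 0.578 -0.001  0.816] pts 1291 top [ 483. -284.  209.] geo 0.689
0.58 trans [ 1.5  2.  -1.1] rot [ 0.21 -0.03 -0.03]
0.56 trans [ 1.7  4.8 -1.9] rot [ 0.44 -0.03 -0.03]
0.54 trans [ 1.9  7.6 -2.6] rot [ 0.67 -0.03 -0.03]
0.52 trans [ 2.1 10.4 -3.3] rot [ 0.9  -0.03 -0.03]
0.5 trans [ 2.3 13.2 -4. ] rot [ 1.13 -0.03 -0.03]
0.4 trans [ 3.4 27.4 -6.2] rot [ 2.27 -0.03 -0.03]
```

View pics/s7.png

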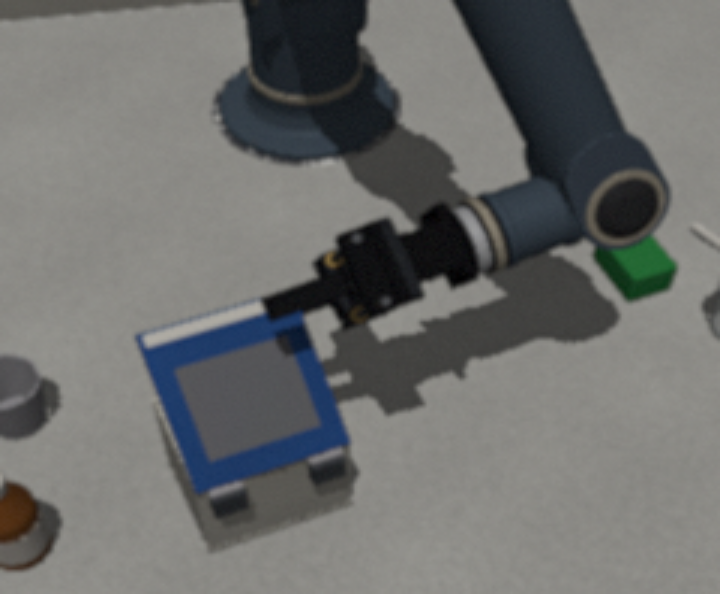

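The lid is riding on the front finger at 0.616 rad, and the back finger at (270,305) is well above it. I keep lowering.

{"fn": "drive_tool", "kwargs": {"translation": [[0, 2.5, -1], [0.5, 5, -2], [1, 8, -2.6], [1, 11, -3.3], [1, 13.5, -4]], "rot": [[0.2, 0, 0], [0.45, 0, 0], [0.7, 0, 0], [0.9, 0, 0], [1.15, 0, 0]], "hand": [100, 100, 100, 100, 100]}}

```text
t: 11.75
tcp_pos: [534.0, -106.4, 224.6]
tcp_rot: [-0.428, 0.662, -0.548, 0.279]
wrist_force: [-0.2, 0.2, -0.8]
grip_width: 1.0
```

{"fn": "drive_tool", "kwargs": {"translation": [[0, 3, -0.7], [0.3, 6, -1.4], [0.6, 9, -2.1], [1, 11.5, -2.8], [1, 14.5, -3.4]], "rot": [[0.2, 0, 0], [0.45, 0, 0], [0.7, 0, 0], [0.9, 0, 0], [1.15, 0, 0]], "hand": [100, 100, 100, 100, 100]}}

```text
t: 12.25
tcp_pos: [524.4, -108.7, 213.5]
tcp_rot: [-0.461, 0.64, -0.533, 0.306]
wrist_force: [-0.8, -0.2, -1.7]
grip_width: 1.003
```

```bash
python3 - <<'E'
from h import *
show(); lidangle("scene")
for a in (.38,.36,.34,.32,.3,.2): print(a,end=" ");lidpose(a,43.5,-237)
E
```

```text
t 12.25 tcp case-frame [ 481.  -235.6  213.5] x [-0.004 -0.995 -0.1  ] y [-0.389  0.094 -0.917] F [-0.8 -0.2 -1.7] g 1.0 j [-0.16   0.677 -0.424  2.143  1.389  1.803  0.7  ]
scene lid angle 0.414 n [ 0.402 -0.002  0.915] pts 1277 top [ 468. -276.  185.] geo 0.49
0.38 trans [ 1.6  1.9 -1.1] rot [ 0.2  -0.04 -0.02]
0.36 trans [ 1.8  4.7 -1.9] rot [ 0.43 -0.04 -0.02]
0.34 trans [ 2.   7.5 -2.6] rot [ 0.66 -0.04 -0.02]
0.32 trans [ 2.3 10.3 -3.3] rot [ 0.89 -0.04 -0.02]
0.3 trans [ 2.5 13.1 -3.9] rot [ 1.12 -0.04 -0.02]
0.2 trans [ 3.8 27.3 -6.2] rot [ 2.28 -0.04 -0.02]
```

{"fn": "drive_tool", "kwargs": {"translation": [[0.5, 2.5, -1], [1, 5, -2], [1.5, 8, -2.6], [1.5, 10.5, -3.3], [1.5, 13, -4]], "rot": [[0.2, 0, 0], [0.45, 0, 0], [0.7, 0, 0], [0.9, 0, 0], [1.12, 0, 0]], "hand": [100, 100, 100, 100, 100]}}

```text
t: 12.8
tcp_pos: [516.1, -111.3, 203.0]
tcp_rot: [-0.492, 0.616, -0.518, 0.332]
wrist_force: [1.1, 0.7, -0.9]
grip_width: 1.004
```

{"fn": "drive_tool", "kwargs": {"translation": [[0.3, 3, -0.7], [0.6, 6, -1.4], [0.9, 9, -2.1], [1.2, 11.5, -2.8], [1.4, 14.2, -3.4]], "rot": [[0.2, 0, 0], [0.45, 0, 0], [0.7, 0, 0], [0.9, 0, 0], [1.15, 0, 0]], "hand": [100, 100, 100, 100, 100]}}

```text
t: 13.3
tcp_pos: [508.7, -113.3, 190.4]
tcp_rot: [-0.522, 0.591, -0.501, 0.357]
wrist_force: [-0.7, -1.2, -0.5]
grip_width: 0.999
```

```bash
python3 - <<'E'
from h import *
show(); lidangle("scene","s8"); lidangle("top","t8")
for a,k in ((.18,43.5),(.16,43.5),(.14,43.5),(.12,43.5),(.1,43.5),(.0,43.5),(0,41)): print(a,end=" ");lidpose(a,k,-237)
E
```

```text
t 13.3 tcp case-frame [ 464.6 -236.1  190.4] x [-0.004 -0.995 -0.1  ] y [-0.2    0.099 -0.975] F [-0.7 -1.2 -0.5] g 1.0 j [-0.17   0.713 -0.416  2.179  1.379  1.795  0.428]
scene lid angle 0.221 n [0.219 0.003 0.976] pts 1223 top [ 461. -253.  160.] geo 0.299
top lid angle 0.22 n [ 0.218 -0.     0.976] pts 1371 top [ 448. -237.  161.] geo 0.282
0.18 trans [ 1.1  2.8 -1.1] rot [ 0.25 -0.04 -0.02]
0.16 trans [ 1.4  5.6 -1.8] rot [ 0.48 -0.04 -0.01]
0.14 trans [ 1.7  8.4 -2.6] rot [ 0.71 -0.04 -0.01]
0.12 trans [ 1.9 11.2 -3.2] rot [ 0.94 -0.04 -0.01]
0.1 trans [ 2.2 14.  -3.8] rot [ 1.18 -0.04 -0.01]
0.0 trans [ 3.6 28.2 -6. ] rot [ 2.33 -0.04 -0.01]
0 trans [ 3.8 30.6 -5.5] rot [ 2.33 -0.04 -0.01]
```

View pics/s8.png

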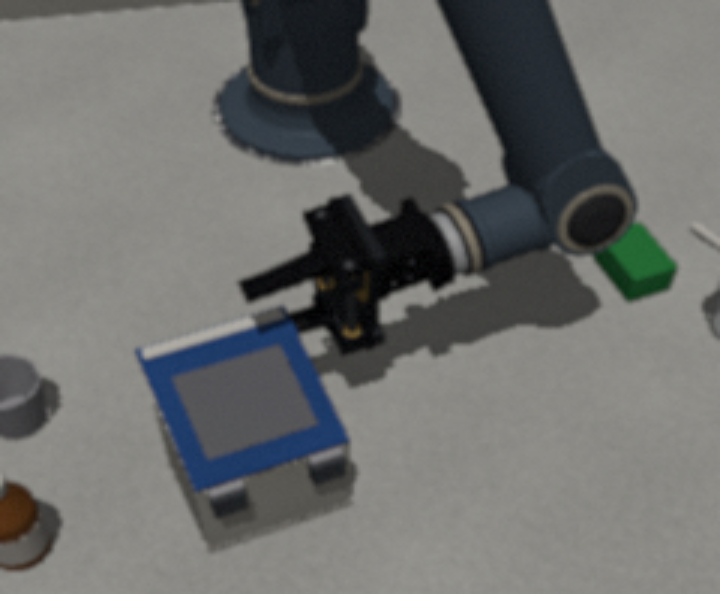

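View pics/t8.png

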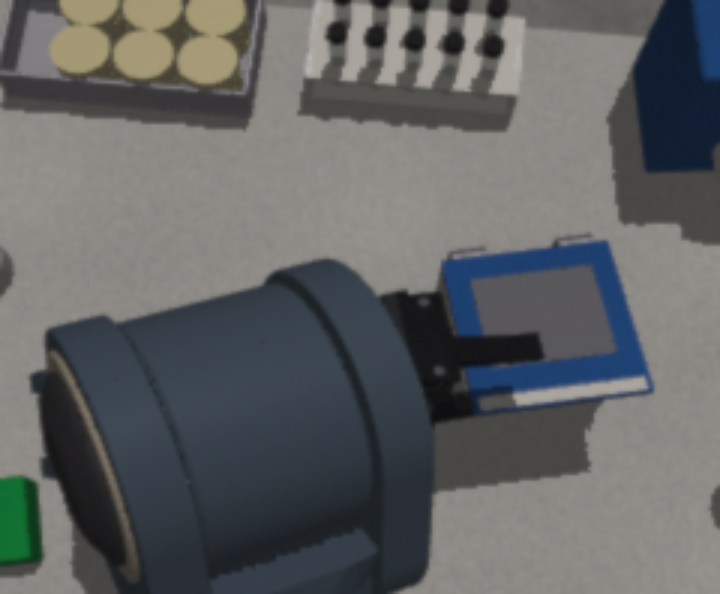

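The lid is at 0.22 rad, still on the finger just under the edge strip at (270,318). The finger plan says 0.2, so I'll go a few mm lower at the end.

{"fn": "drive_tool", "kwargs": {"translation": [[0.5, 3, -1.3], [0.7, 5.6, -2.4], [1, 8.4, -3.4], [1.3, 11.2, -4.4], [1.5, 14, -5.5]], "rot": [[0.25, 0, 0], [0.5, 0, 0], [0.7, 0, 0], [0.95, 0, 0], [1.2, 0, 0]], "hand": [100, 100, 100, 100, 100]}}

```text
t: 13.9
tcp_pos: [501.1, -115.3, 177.7]
tcp_rot: [-0.553, 0.563, -0.481, 0.383]
wrist_force: [0.7, 0.4, -0.8]
grip_width: 0.998
```

```bash
python3 - <<'E'
from h import *
show(); lidangle("scene")
for a,k in ((.08,43.5),(.06,43.5),(.04,43.5),(.02,43.5),(.0,43.5),(0,41),(0,38),(0,34)): print(a,end=" ");lidpose(a,k,-237,140)
E
```

```text
t 13.9 tcp case-frame [ 456.7 -236.2  177.7] x [-0.003 -0.995 -0.1  ] y [-0.096  0.1   -0.99 ] F [ 0.7  0.4 -0.8] g 1.0 j [-0.176  0.735 -0.411  2.196  1.375  1.79   0.283]
scene lid angle 0.125 n [ 0.125 -0.     0.992] pts 1186 top [ 459. -266.  147.] geo 0.202
0.08 trans [ 1.   2.7 -1.2] rot [ 0.19 -0.04 -0.01]
0.06 trans [ 1.3  5.6 -2. ] rot [ 0.42 -0.04 -0.01]
0.04 trans [ 1.6  8.4 -2.7] rot [ 0.65 -0.04 -0.01]
0.02 trans [ 1.9 11.2 -3.4] rot [ 0.88 -0.04 -0.01]
0.0 trans [ 2.2 14.1 -4.1] rot [ 1.11 -0.04 -0.01]
0 trans [ 2.4 16.5 -3.8] rot [ 1.11 -0.04 -0.01]
0 trans [ 2.7 19.5 -3.5] rot [ 1.11 -0.04 -0.01]
0 trans [ 3.1 23.5 -3.1] rot [ 1.11 -0.04 -0.01]
```

{"fn": "drive_tool", "kwargs": {"translation": [[0.5, 2.5, -1.2], [1, 5, -2], [1.5, 7.5, -2.7], [1.5, 10, -3.3], [2, 12, -3.8]], "rot": [[0.2, 0, 0], [0.4, 0, 0], [0.6, 0, 0], [0.8, 0, 0], [1, 0, 0]], "hand": [100, 100, 100, 100, 100]}}

```text
t: 14.45
tcp_pos: [496.2, -117.5, 165.9]
tcp_rot: [0.576, -0.538, 0.464, -0.404]
wrist_force: [0.4, 0.6, -0.9]
grip_width: 1.001
```

```bash
python3 - <<'E'
from h import *
show(); lidangle("scene"); lidangle("top")
for a,k in ((0,43.5),(0,41),(0,38),(0,34)): print(a,end=" ");lidpose(a,k,-237,140)
E
```

```text
t 14.45 tcp case-frame [ 451.4 -237.2  165.9] x [-0.004 -0.995 -0.1  ] y [-0.01   0.1   -0.995] F [ 0.4  0.6 -0.9] g 1.0 j [-0.181  0.758 -0.405  2.206  1.374  1.785  0.165]
scene lid angle 0.039 n [0.039 0.002 0.999] pts 1117 top [ 465. -252.  136.] geo 0.124
top lid angle 0.037 n [ 0.037 -0.001  0.999] pts 1314 top [ 459. -276.  136.] geo 0.117
0 trans [ 0.1  2.2 -0.4] rot [ 0.13 -0.05 -0.01]
0 trans [ 0.3  4.7 -0.4] rot [ 0.13 -0.05 -0.01]
0 trans [ 0.6  7.7 -0.4] rot [ 0.13 -0.05 -0.01]
0 trans [ 1.  11.7 -0.3] rot [ 0.13 -0.05 -0.01]
```

{"fn": "drive_tool", "kwargs": {"translation": [[0, 1.5, 0], [0, 3, 0], [0.5, 4.5, 0], [0.5, 6, 0], [0.5, 7.5, 0]], "rot": [[0, 0, 0], [0, 0, 0], [0, 0, 0], [0, 0, 0], [0, 0, 0]], "hand": [100, 100, 100, 100, 100]}}

```text
t: 15.05
tcp_pos: [496.4, -117.3, 158.9]
tcp_rot: [0.576, -0.539, 0.464, -0.404]
wrist_force: [0.4, -0.5, 0.3]
grip_width: 0.998
```

```bash
python3 - <<'E'
from h import *
show(); lidangle("scene"); lidangle("top")
E
```

```text
t 15.05 tcp case-frame [ 451.7 -237.   158.9] x [-0.004 -0.995 -0.099] y [-0.01   0.099 -0.995] F [ 0.4 -0.5  0.3] g 1.0 j [-0.183  0.774 -0.402  2.204  1.377  1.785  0.151]
scene lid angle -0.0 n [-0.  0.  1.] pts 1098 top [ 534. -280.  131.] geo 0.191
top lid angle -0.0 n [-0.    -0.001  1.   ] pts 1319 top [ 529. -250.  131.] geo 0.177
```

{"fn": "drive_tool", "kwargs": {"translation": [[0, 2.5, 0], [0, 5, 0], [-30, 8, 0], [-70, 12, 0], [-110, 16, 0]], "rot": [[0, 0, 0], [0, 0, 0], [0, 0, 0], [0, 0, 0], [0, 0, 0]], "hand": [100, 100, 100, 100, 100]}}

```text
t: 15.65
tcp_pos: [468.4, -8.9, 153.8]
tcp_rot: [0.575, -0.538, 0.465, -0.404]
wrist_force: [1.1, 0.5, 0.1]
grip_width: 1.0
```

{"fn": "drive_tool", "kwargs": {"translation": [[-20, -30, 0], [-20, -60, 0], [-20, -60, 0]], "rot": [[0, 0, 0], [0, 0, 0], [0, 0, 0]], "hand": [100, 100, 100]}}

```text
t: 15.95
tcp_pos: [466.6, 5.3, 217.9]
tcp_rot: [0.578, -0.538, 0.463, -0.404]
wrist_force: [0.5, -0.4, -0.9]
grip_width: 0.998
```

```bash
python3 - <<'E'
from h import *
show(); lidangle("scene"); lidangle("top")
from bench import optics
for n in["top","scene"]:
    f=optics.grab_frame(n);cv2.imwrite(f"pics/{n}9.png",f["img"][:,:,::-1])
E
```

```text
t 15.95 tcp case-frame [ 453.3 -110.9  217.9] x [-0.002 -0.995 -0.101] y [-0.006  0.101 -0.995] F [ 0.5 -0.4 -0.9] g 1.0 j [-0.363  0.691 -0.498  2.12   1.149  1.92   0.217]
scene lid angle -0.0 n [-0.     0.001  1.   ] pts 1105 top [ 541. -274.  131.] geo 0.215
top lid angle -0.001 n [-0.001  0.     1.   ] pts 1550 top [ 523. -260.  131.] geo 0.161
```

View pics/scene9.png

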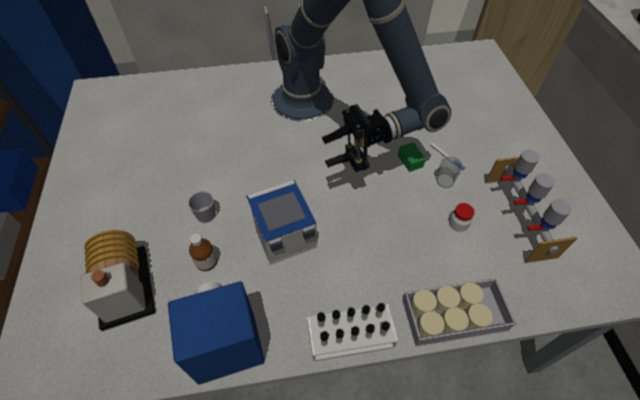

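View pics/top9.png

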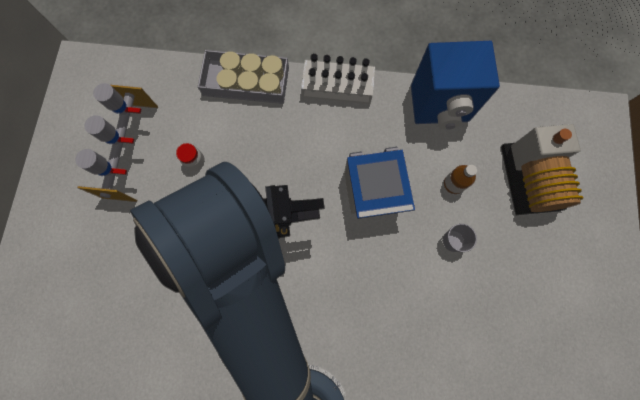

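The lid is flat on the case at (283,210) in the scene view, the gripper is clear at (350,140), and the bottle, funnel, beaker, jar and tips box are where they were.

```bash
python3 -c "
from bench import r
print(r.finish_job())"
```

```text
the job is handed in; nothing more can be done
None
```

The lid is fully shut and never slammed. I handed the job in at about 16 s of the 40 s allowed.

**How it went:** I put the open gripper sideways at the lid's edge, one finger behind it and one in front, and left the jaws fully open so nothing was pinched. The back finger tipped the lid from about 1.66 to 1.27 rad. It then fell freely until the front finger caught it from underneath at about 0.91 rad. I lowered it on that finger at about 0.2 rad/s, moved the finger down off it and drew it out sideways.

**Last checks:**
- **Lid:** both cameras read 0.00 rad after the finger was withdrawn.
- **Robot:** the gripper was clear of everything, and the wrist force readings stayed under about 2.5 N, which is near noise.
- **Other objects:** the bottle, funnel, beaker, jar and tips box looked unmoved in the pictures.

**Not confirmed:**
- **Dishes:** they are hidden under the shut lid, so I couldn't see them at the end. The fingers never went inside the case.
- **Lid angle during lowering:** the camera read about 0.01–0.025 rad above the finger's planned angle. That fits the finger's slight downward tilt, and I lowered it a few mm further to make up for it.

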